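Load tall tubes into a clamp tray and set its lever in the holding notch

ROBOT

A 7-joint arm with a two-finger parallel gripper is mounted at the origin on a cart in front of the work surface, level with it; the furniture and walls round the work are solid. World frame = base frame: x ahead of the robot, y to its left, z up, the work surface at z = 0. Lengths are in m, angles in degrees, forces in N, time in s.
With the tool pointing down it reaches from about 0.425 to 0.925 m from the base axis. Payload 6.8 kg.
Tool frame: the origin (TCP) lies on the mounting face of the last link; the fingertips stand 173 mm ahead of it and the grasp point (between the pads) lies 155 mm ahead of it; z points along the fingers, y is the line along which they close (so a half turn about z gives the same grasp; the last joint's range is limited). The gripper opens to 85 mm and grips with 20 to 120 N. Pads are 22 mm wide; open, the fingers measure 114 mm over their backs; the gripper's body (76 mm by 85 mm) begins 54 mm behind the grasp point. The pads swing forward as they close: fully open they stand 13 mm farther back than shut.
Start: joints at [-75.98, 27.33, 1.283, 89.118, -0.659, 63.558, -4.761], TCP at [0.233, 0.633, 0.405] pointing down, gripper open.
Joint ranges: [-169.35, 169.35], [-19.33, 120.38], [-80.79, 83.38], [13.8, 139.57], [-78.32, 258.32], [9.67, 109.79], [-169.56, 169.56]. Speed limits (degrees/s): [136.94, 136.94, 180, 180, 180, 180, 180].

INTERFACE

Orientations are given as [roll, pitch, yaw] about the fixed x, y, z axes, in that order (R = Rz(yaw) Ry(pitch) Rx(roll)).
In Python, from cell import state, camera, camera_params, job_done, boxes_of, masks_of, spot_point gives the robot as it stands. The module is installed in compiled form; this text tells all that it offers.
- The arm moves only by the shell command python3 -m crank 'ROWS'. ROWS is text: rows parted by semicolons, each of 5 numbers parted by spaces: the finger opening in m, from 0 to 0.0854, then the shift along the tool's x, y, z in m, then the turn about the tool's z in degrees. In form: hand x y z twist; .... A call has 1 to 10 rows; each row shifts and turns the commanded pose from where the row before left it, along the tool's axes as they then stand; what a row does not reach is not made up. A row lasts 1/10 s, in which the tool goes at most 50 mm and 8.59 degrees, less where a joint would pass 70% of its speed; a pose out of reach is approached as far as the arm can. A call with a gripper value outside its range is refused whole. The fingers move at their own pace and stop on an object; the grip force is fixed at half the most. Time passes only in rows, so rows that do not move let the fingers close. It gives the time, the measured TCP pose, the force, the opening and the grip force at its end, in the units of the state.
- state(): the state, without advancing time (a new reading comes with each control period).
- camera(name): name is "scene" or "side" or "wrist"; returns the picture (400x640x3 uint8, blue, green, red); there is no depth.
- camera_params(name): a dict with "fovy" (degrees; the focal length in pixels is half the picture's height over the tangent of half this angle, whatever the lens; pixels are square), "cx", "cy" (the principal point, pixels), "extrinsics" (4x4, takes a point from world to camera coordinates); the wrist camera has in their place "tool_from_camera" (4x4, takes a point from camera to tool coordinates, whose origin is the TCP and whose axes are the flange's). Camera axes: x right, y up, looking along -z (the intrinsics and any distortion apply to the point x, -y, -z); pixel columns grow to the right and rows downward; lengths in m; the calibration is good to about 2 mm. A picture is of the moment at which its call begins: read the wrist's pose just before it. camera_params takes no time and is no camera call.
- job_done(): hands the job in; it is judged then, once.
Trained networks look in the newest picture that a camera, given by its name, has taken for a name from the list of things; names that differ only in an ending like _2 or _b are one class to them, and where a whole thing is asked for, a point or a joint stands for the part that bears it (a point fixed in the world has none). Each returns a list of dicts, best first, with "p" (0 to 1); they miss things now and then, are a little off and sometimes report something else, mostly with a low value. They report only what shows in the picture. A call takes as long as a camera call. They do not tell look-alikes from the thing itself.
- boxes_of(camera, name): "position" ([column, row] in pixels, amid what is visible of it).
- masks_of(camera, name): "mask" (400x640 bool, what is visible of it) and "position" ([column, row] in pixels, amid what is visible of it).
- spot_point(camera, name): "position" ([column, row] in pixels: a listed point, or the origin of a listed thing).
The state is a dict: "time_s": time; "qpos": joint angles; "joint_velocities": joint speeds; "joint_efforts": joint torques, N m; "tool_pos": TCP position; "ee_rot": TCP orientation; "ft_force": force on the tool from outside, world axes, zero at the start; "wrist_torque": the same for the moment, N m; "finger_gap": opening from 0.0 (shut) to 1.0 (fully open); "finger_force": force on a finger pad.
Only numpy, scipy, OpenCV 4.12 (cv2) and the standard library are available. Lean on these libraries where they do the work, as an engineer would, in place of code of your own. Each camera call takes 0.05 s, during which the arm holds its last target. There are 200 camera calls.

TASK

Open the clamp tray by throwing its lever to the one-pip notch, then take the black filler strip out of the channel and put it in the grey parts tray, and stand each of the three or four 50 ml tubes that stand in front of the clamp tray upright in the channel, between the bar and the rear fence, without letting any fall over. Then throw the lever to the middle (two-pip) notch, so that the bar closes up to the tubes and holds them; never force it on to the three-pip notch with tubes in the channel. Leave the stain bottle and the timer where they are, and leave the lever seated in its notch with all tubes standing.

Things in the scene. Friction and masses are not known exactly. Their poses are not given: they have to be found in the camera images.
- clamp_tray: Fixed clamp tray, plate 190 x 350 x 12 mm; origin on its underside, x towards the rear fence, y along the channel to the lever's end; channel floor z = 12 mm. Fence: face at x = +55 mm, 22 mm above the plate. The sliding bar is 10 mm thick, top 20 mm above the plate. Channel: y = -152 (end cheek, 18 mm high) to +46 mm; stand tubes, by their axes, within y = -130 to +25 mm.
- channel_mid (a point): Point on the channel floor, midway along it (y = -50 mm in the tray's frame) and midway between fence and bar when the lever is in the two-pip notch (x = +35 mm). Axes as the tray's.
- clamp_lever (a joint): Lever angle about its vertical pivot, rad, growing anticlockwise seen from above (knob towards the channel). Three spring-detent notches, marked by black pips on the plate before the pointer: 0 = one pip, open; 0.60 = two pips (middle), holding; 1.00 = three pips, shut (the start). Within about 0.2 rad of a notch the spring pulls it in; passing to the next takes some 5 N at the knob.
- lever_knob (a point): Middle of the upright black grip at the lever's end, a round post 18 mm in diameter from z = 44 to 102 mm above the bench, this point at 84 mm. It goes round the pivot on a circle of 85 mm radius. Grip it from above.
- lever_pivot (a point): Point on the lever's vertical pivot axis at the height of lever_knob's point; at tray frame x = +15, y = +125 mm. At joint value 0.50 the lever points along the tray's -x.
- retaining_bar (a joint): Travel of the bar towards the fence, m, driven by the lever: 0 at one pip (channel 76 mm wide, bar face at tray x = -21 mm), 0.036 at two pips (40 mm wide, face x = +15 mm), 0.060 at three pips (16 mm wide, face x = +39 mm). It pushes a tube that stands off-centre gently along the floor.
- tube1: Self-standing 50 ml tube with screw cap (blue or orange), 34 mm in diameter, 112 mm tall, about 60 g; starts upright on the bench in front of the clamp tray (on the robot's side). Origin at the centre of its underside, z up the tube. Tall and narrow: grip it 70 to 85 mm above its foot. Three or four of the four such tubes are there.
- tube2: Self-standing 50 ml tube with screw cap (blue or orange), 34 mm in diameter, 112 mm tall, about 60 g; starts upright on the bench in front of the clamp tray (on the robot's side). Origin at the centre of its underside, z up the tube. Tall and narrow: grip it 70 to 85 mm above its foot. Three or four of the four such tubes are there.
- tube3: Self-standing 50 ml tube with screw cap (blue or orange), 34 mm in diameter, 112 mm tall, about 60 g; starts upright on the bench in front of the clamp tray (on the robot's side). Origin at the centre of its underside, z up the tube. Tall and narrow: grip it 70 to 85 mm above its foot. Three or four of the four such tubes are there.
- tube4: Self-standing 50 ml tube with screw cap (blue or orange), 34 mm in diameter, 112 mm tall, about 60 g; starts upright on the bench in front of the clamp tray (on the robot's side). Origin at the centre of its underside, z up the tube. Tall and narrow: grip it 70 to 85 mm above its foot. Three or four of the four such tubes are there.
- filler_strip: Filler strip that keeps the empty channel: plain black plastic bar with two steel pins, 14 (x) x 110 (y) x 50 mm (z), 60 g, origin at the centre of its underside. It starts standing on its long edge in the channel, some 1 mm from the fence; its upper 28 mm stand above the fence and can be gripped across.
- parts_tray: Grey open parts tray, loose on the bench right of the centrifuge, 0.35 kg: 75 (x) x 150 (y) x 22 mm, walls and floor 4 mm thick. Origin at the centre of its underside, so its inner floor is at z = 4 mm.
- stain_bottle: Bystander: short bottle with a black cap, 36 mm in diameter, 74 mm tall, origin at the centre of its underside.
- microcentrifuge: Bench centrifuge, fixed, lid open, about 212 mm wide (y), its front with knobs 157 mm nearer the robot than its origin (centre of its underside), body 235 mm tall: keep clear of it when passing in front of it.
- timer: Bystander: flat white timer, 62 x 66 x 18 mm, origin at the centre of its underside.
Not all that is in view belongs to the job. Leave any green or red look-alike of the tube4 alone.

How it is judged (in metres and radians):
On the way, in this order (a step that is already met when the one before it is completed fails the run):
1. the lever is thrown to the one-pip notch and the channel is open (value of joint clamp_lever below 0.12 rad), for 0.2 s.
2. with the lever still at one pip, the filler strip is in the parts tray and every tube stands upright in the channel (value of joint clamp_lever below 0.2 rad and x of filler_strip in the frame of parts_tray between -0.036 and 0.036 m and y of filler_strip in the frame of parts_tray between -0.035 and 0.035 m and z of filler_strip in the frame of parts_tray between 0 and 0.022 m and x of tube1 in the frame of clamp_tray between -0.006 and 0.042 m and y of tube1 in the frame of clamp_tray between -0.148 and 0.045 m and z of tube1 in the frame of clamp_tray between 0.008 and 0.018 m and angle between each of tube1, tube2, tube3, tube4's own z axis and vertical below 0.12 rad and x of tube2 in the frame of clamp_tray between -0.006 and 0.042 m and y of tube2 in the frame of clamp_tray between -0.148 and 0.045 m and z of tube2 in the frame of clamp_tray between 0.008 and 0.018 m and x of tube3 in the frame of clamp_tray between -0.006 and 0.042 m and y of tube3 in the frame of clamp_tray between -0.148 and 0.045 m and z of tube3 in the frame of clamp_tray between 0.008 and 0.018 m and x of tube4 in the frame of clamp_tray between -0.006 and 0.042 m and y of tube4 in the frame of clamp_tray between -0.148 and 0.045 m and z of tube4 in the frame of clamp_tray between 0.008 and 0.018 m), for 0.2 s.
3. the lever is thrown to the middle, two-pip notch (value of joint clamp_lever between 0.48 and 0.72 rad), for 0.2 s.
At the end, for the whole second after the job is handed in: The lever rests in the two-pip notch (within 0.12 rad of 0.60), every tube present stands upright (within 0.12 rad) on the channel floor between bar and fence, and the filler strip is in the parts tray (its underside's middle within 36 mm of the tray's middle across and 35 mm along); all at rest (all of step 3 and x of filler_strip in the frame of parts_tray between -0.036 and 0.036 m and y of filler_strip in the frame of parts_tray between -0.035 and 0.035 m and z of filler_strip in the frame of parts_tray between 0 and 0.022 m and linear speed of each of filler_strip, tube1, tube2, tube3, tube4 below 0.03 m/s and x of tube1 in the frame of clamp_tray between 0.025 and 0.043 m and y of tube1 in the frame of clamp_tray between -0.148 and 0.045 m and z of tube1 in the frame of clamp_tray between 0.008 and 0.018 m and angle between each of tube1, tube2, tube3, tube4's own z axis and vertical below 0.12 rad and x of tube2 in the frame of clamp_tray between 0.025 and 0.043 m and y of tube2 in the frame of clamp_tray between -0.148 and 0.045 m and z of tube2 in the frame of clamp_tray between 0.008 and 0.018 m and x of tube3 in the frame of clamp_tray between 0.025 and 0.043 m and y of tube3 in the frame of clamp_tray between -0.148 and 0.045 m and z of tube3 in the frame of clamp_tray between 0.008 and 0.018 m and x of tube4 in the frame of clamp_tray between 0.025 and 0.043 m and y of tube4 in the frame of clamp_tray between -0.148 and 0.045 m and z of tube4 in the frame of clamp_tray between 0.008 and 0.018 m); the robot touches nothing.
It fails at once if a tube is tipped over (leans more than 0.6 rad) (angle between any of tube1, tube2, tube3, tube4's own z axis and vertical above 0.6 rad).
It fails at once if a tube is squeezed hard by the bar (more than 20 N), as when the lever is forced on towards three pips (contact force between any of tube1, tube2, tube3, tube4 and retaining_bar above 20 N).
It fails at once if the stain bottle or the timer is moved (more than 30 mm) (distance of any of stain_bottle, timer from where it was at the start of the episode above 0.03 m).
Of tube1, tube2, tube3, tube4 only 3 to 4 are there at a start; the rules pass over those that are not, and their reading is None.
At some moment in a run one of parts_tray may be knocked a few centimetres aside while the robot is not near it.
It also fails if it takes over 192 s, if anything falls off the work surface, if the arm or the gripper's body presses on something with over 40 N, if the wrist force passes 120 N, or if a joint passes its speed limit or range.

## Working session

There is one attempt and no reset: what is moved stays moved. The work goes in short steps, Python scripts to look and compute and a shell command to move; the robot and the scene stay as the last step left them, time stands still between calls to the robot, and variables do not carry over. Pictures are saved under pics/ and viewed, at most 14 in all, crops included, and the job is handed in when it is done.

```bash
mkdir -p pics; cat > h.py <<'E'
import numpy as np,cv2
from cell import *
from scipy.spatial.transform import Rotation as R
def ray(cam,px,st=None):
    p=camera_params(cam); f=200/np.tan(np.radians(p['fovy']/2))
    d=np.array([(px[0]-p['cx'])/f,-(px[1]-p['cy'])/f,-1.])
    if cam=='wrist':
        st=st or state(); T=np.eye(4); T[:3,:3]=R.from_euler('xyz',st['ee_rot'],degrees=True).as_matrix(); T[:3,3]=st['tool_pos']
        M=T@np.array(p['tool_from_camera'])
    else: M=np.linalg.inv(np.array(p['extrinsics']))
    return M[:3,3],M[:3,:3]@d
def at(cam,px,z,st=None):
    o,d=ray(cam,px,st); return o+d*(z-o[2])/d[2]
def proj(cam,P,st=None):
    p=camera_params(cam); f=200/np.tan(np.radians(p['fovy']/2))
    if cam=='wrist':
        st=st or state(); T=np.eye(4); T[:3,:3]=R.from_euler('xyz',st['ee_rot'],degrees=True).as_matrix(); T[:3,3]=st['tool_pos']
        E=np.linalg.inv(T@np.array(p['tool_from_camera']))
    else: E=np.array(p['extrinsics'])
    c=E@np.r_[P,1]; return np.array([p['cx']-f*c[0]/c[2],p['cy']+f*c[1]/c[2]])
E
python3 - <<'E'
from h import *
s=state(); print(s); 
for c in ['scene','side','wrist']:
    p=camera_params(c); print(c,p)
    cv2.imwrite(f'pics/{c}0.png',camera(c))
for c in ['scene','side']:
    for n in ['clamp_tray','channel_mid','lever_knob','lever_pivot','tube1','filler_strip','parts_tray','stain_bottle','timer','microcentrifuge']:
        r=spot_point(c,n); print(c,n,[(np.round(q['position']).tolist(),round(q['p'],2)) for q in r[:6]])
E
```

```text
{'time_s': 0.0, 'qpos': array([-75.98045141,  27.37731661,   1.28095011,  89.17880369,
        -0.65888089,  63.55747245,  -4.76156816]), 'joint_velocities': array([-0.05110092,  0.0521977 , -0.02313965,  0.02965919,  0.06673368,
       -0.02726537,  0.05299378]), 'joint_efforts': array([-1.10190049e-03, -5.96434808e+01,  1.60742797e+00, -2.81206638e+01,
        1.24648085e-02,  9.30065929e-03, -2.45097971e-05]), 'tool_pos': array([0.23312785, 0.63317003, 0.40370432]), 'ee_rot': array([-1.79894101e+02,  8.42153577e-03,  1.59786868e+02]), 'ft_force': array([ 0.28966341,  0.67358441, -0.38941905]), 'wrist_torque': array([ 0.01932937, -0.02930801,  0.01111095]), 'finger_force': 0.0, 'finger_gap': 1.0019338352488198}
scene {'fovy': 47.616090786144, 'cx': 319.1148746536849, 'cy': 197.87390128005532, 'extrinsics': array([[ 0.78560053, -0.61823202,  0.02491925, -0.42798818],
       [ 0.33896443,  0.46372377,  0.81857399, -0.25116224],
       [-0.5176243 , -0.63462543,  0.5738603 , -1.33988389],
       [ 0.        ,  0.        ,  0.        ,  1.        ]])}
side {'fovy': 47.93906741863578, '
[... 1057 characters left out ...]

scene filler_strip [([326.0, 191.0], 0.53)]
scene parts_tray [([392.0, 290.0], 0.6)]
scene stain_bottle [([315.0, 248.0], 0.7)]
scene timer []
scene microcentrifuge [([286.0, 166.0], 0.27)]
side clamp_tray [([285.0, 234.0], 0.68)]
side channel_mid [([283.0, 225.0], 0.66)]
side lever_knob [([287.0, 231.0], 0.64)]
side lever_pivot [([265.0, 236.0], 0.63)]
side tube1 [([362.0, 239.0], 0.89), ([336.0, 253.0], 0.78), ([344.0, 229.0], 0.62), ([357.0, 219.0], 0.56), ([380.0, 182.0], 0.52)]
side filler_strip [([278.0, 217.0], 0.55)]
side parts_tray [([363.0, 162.0], 0.5)]
side stain_bottle []
side timer [([342.0, 286.0], 0.56), ([287.0, 235.0], 0.56), ([363.0, 199.0], 0.42)]
side microcentrifuge []
```

View pics/scene0.png

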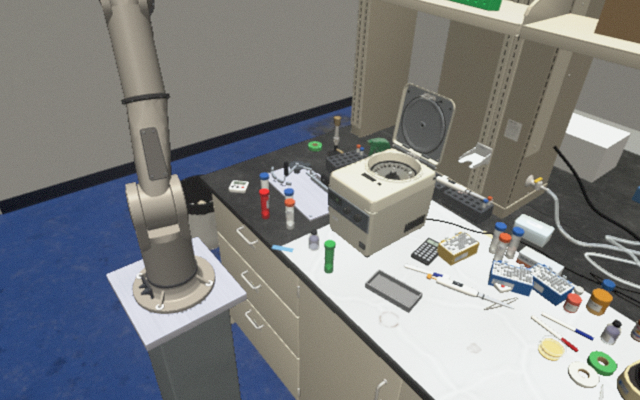

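View pics/side0.png

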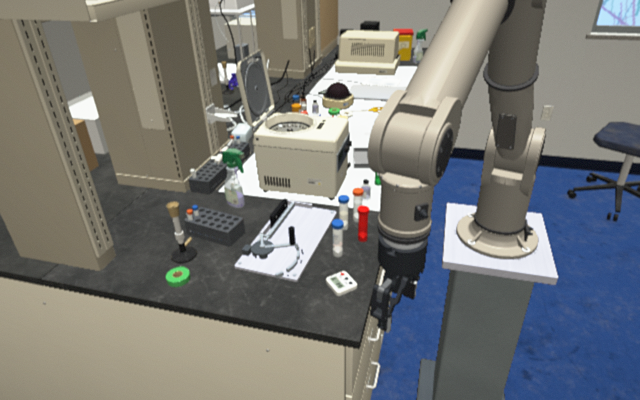

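Scene: blue-cap tubes at (264,182), (289,195), orange-cap (290,212), look-alikes red (265,203) and green (329,256). Side: the three tubes at (337,239), (344,208), (357,200), red one at (363,222). Black strip in the channel at side (278,210); knob (291,236); grey tray scene (393,290). So three tubes. I'll compute coarse positions.

```bash
python3 - <<'E'
from h import *
for nm,c,px,z in [('knob','side',(291,234),.084),('knob','scene',(285,168),.084),('mid','side',(283,225),.012),('mid','scene',(326,194),.012),('pivot','side',(265,236),.084),('pivot','scene',(296,159),.084),('tray','scene',(307,191),0),('tray','side',(285,234),0),
 ('tA','side',(337,224),.112),('tA','scene',(264,175),.112),('tB','side',(344,199),.112),('tB','scene',(289,190),.112),('tC','side',(357,191),.112),('tC','scene',(290,200),.112),('red','side',(363,209),.112),('red','scene',(265,191),.112),('green','scene',(329,242),.112),
 ('parts','scene',(393,290),.01),('stain','scene',(314,233),.074),('timer','side',(341,282),.018),('timer','scene',(238,186),.018),('strip','side',(278,205),.06),('cfront','scene',(365,245),0),('cfrontL','scene',(329,210),0.02)]:
  print(nm,c,np.round(at(c,px,z),3))
E
```

```text
knob side [0.565 0.251 0.084]
knob scene [0.558 0.231 0.084]
mid side [0.641 0.117 0.012]
mid scene [0.643 0.082 0.012]
pivot side [0.632 0.277 0.084]
pivot scene [0.632 0.261 0.084]
tray scene [0.607 0.155 0.   ]
tray side [0.625 0.146 0.   ]
tA side [0.442 0.214 0.112]
tA scene [0.444 0.197 0.112]
tB side [0.453 0.081 0.112]
tB scene [0.461 0.065 0.112]
tC side [0.424 0.026 0.112]
tC scene [0.43  0.015 0.112]
red side [0.387 0.123 0.112]
red scene [0.391 0.108 0.112]
green scene [ 0.399 -0.228  0.112]
parts scene [ 0.492 -0.416  0.01 ]
stain scene [ 0.417 -0.133  0.074]
timer side [0.402 0.338 0.018]
timer scene [0.398 0.317 0.018]
strip side [0.668 0.08  0.06 ]
cfront scene [ 0.571 -0.212  0.   ]
cfrontL scene [ 0.58  -0.011  0.02 ]
```

```bash
python3 -m crank '0.0854 0 0 -0.01 7;0.0854 0 0 -0.01 7;0.0854 0 0 -0.01 7;0.0854 0 0 -0.01 7;0.0854 0 0 -0.01 7;0.0854 0 0 -0.01 7;0.0854 0 0 -0.01 7;0.0854 0 0 -0.01 7;0.0854 0 0 -0.01 7;0.0854 0 0 -0.01 6.8'; python3 -m crank '0.0854 -0.04 0.028 0 0;0.0854 -0.04 0.028 0 0;0.0854 -0.04 0.028 0 0;0.0854 -0.04 0.028 0 0;0.0854 -0.04 0.028 0 0;0.0854 -0.04 0.028 0 0;0.0854 -0.04 0.028 0 0;0.0854 -0.04 0.028 0 0;0.0854 -0.04 0.028 0 0;0.0854 0 0 0 0'
python3 - <<'E'
from h import *
s=state(); print(s['tool_pos'],s['ee_rot'])
cv2.imwrite('pics/w1.png',camera('wrist'))
Z=dict(channel_mid=.012,lever_knob=.084,lever_pivot=.084,clamp_tray=0,tube1=0,filler_strip=.012)
for n,z in Z.items():
    for q in spot_point('wrist',n)[:5]: print(n,np.round(q['position']),round(q['p'],2),np.round(at('wrist',q['position'],z),3))
E
```

```text
time_s: 2.15
tool_pos: [0.2332, 0.6334, 0.5051]
ee_rot: [-180.0, -0.0, 89.7]
ft_force: [0.1, -0.5, 0.1]
finger_gap: 0.998
finger_force: 0.0
time_s: 3.15
tool_pos: [0.4889, 0.2658, 0.5056]
ee_rot: [179.8, 0.1, 89.3]
ft_force: [-0.4, -0.0, 0.1]
finger_gap: 1.001
finger_force: 0.0
[0.48891501 0.26584308 0.50555161] [1.79837270e+02 9.94198297e-02 8.92915740e+01]
channel_mid [438. 253.] 0.66 [0.654 0.111 0.012]
lever_knob [389. 174.] 0.85 [0.562 0.25  0.084]
lever_pivot [462. 141.] 0.98 [0.638 0.288 0.084]
lever_pivot [288. 182.] 0.51 [0.448 0.241 0.084]
lever_pivot [436. 252.] 0.35 [0.625 0.154 0.084]
tube1 [302. 270.] 0.95 [0.457 0.08  0.   ]
tube1 [292. 184.] 0.91 [0.446 0.214 0.   ]
tube1 [279. 300.] 0.7 [0.421 0.027 0.   ]
tube1 [253. 242.] 0.61 [0.387 0.126 0.   ]
filler_strip [441. 255.] 0.91 [0.657 0.112 0.012]
```

View pics/w1.png

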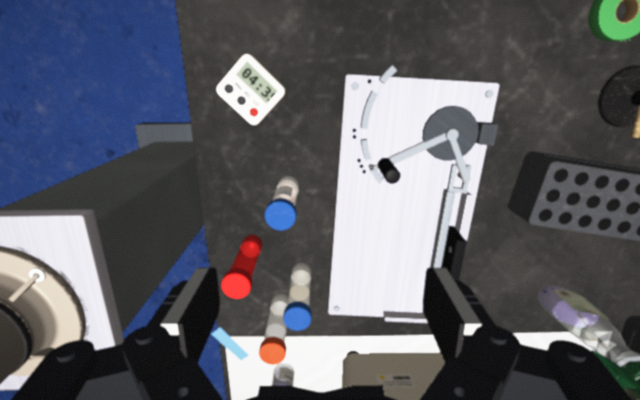

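Wrist view: blue tubes (281,213 top) and (298,317), orange (272,350); red look-alike (240,285); knob (389,172), pivot (454,133), strip (453,258); timer (250,90); tray corners (346,74), (498,84), (329,316). Three tubes; the red one is the excluded look-alike.

```bash
python3 - <<'E'
from h import *
W=np.array([at('wrist',p,.012)[:2] for p in [(346,74),(498,84),(329,316)]]); print(W.round(3))
L=np.array([(-.095,.175),(.095,.175),(-.095,-.175)])
a=lambda v:np.degrees(np.arctan2(v[1],v[0]))
print('yaw x',a(W[1]-W[0]),'y',a(W[0]-W[2])-90, np.linalg.norm(W[1]-W[0]),np.linalg.norm(W[0]-W[2]))
# combined fit incl. knob/pivot/mid/strip
Wp=np.vstack([W,[[.638,.288],[.562,.250],[.654,.111]]]); Lp=np.vstack([L,[[.015,.125],[-.060,.084],[.035,-.05]]])
z=(Wp-Wp.mean(0))@[1,1j]; l=(Lp-Lp.mean(0))@[1,1j]; r=np.vdot(l,z); th=np.angle(r); c,s=np.cos(th),np.sin(th); Rm=np.array([[c,-s],[s,c]])
t=Wp.mean(0)-Rm@Lp.mean(0); print('yaw',np.degrees(th),'origin',t.round(4)); print('res mm',((Wp-Lp@Rm.T-t)*1e3).round(1))
for n,p in dict(k1=(-.060,.084),k06=(-.0696,.1165),k0=(-.060,.166),tl=(.020,-.115),tm=(.02,-.055),tr=(.02,.005)).items(): print(n,(Rm@p+t).round(4))
for n,p in dict(A=(281,213),B=(298,317),C=(272,350)).items(): print(n,at('wrist',p,.112).round(3))
print('strip ends',[at('wrist',p,.062).round(3) for p in [(451,228),(466,236),(457,281)]])
E
```

```text
[[0.515 0.357]
 [0.701 0.346]
 [0.498 0.007]]
yaw x -3.4174536853369086 y -2.7899477645153894 0.18602451996351108 0.3505778180143341
yaw -2.6534631862674503 origin [0.6097 0.17  ]
res mm [[ -7.5   7.7]
 [-11.6   5.4]
 [ -8.4   7.1]
 [  7.5  -6.1]
 [  8.4  -6.7]
 [ 11.7  -7.4]]
k1 [0.5536 0.2567]
k06 [0.5456 0.2896]
k0 [0.5574 0.3386]
tl [0.6243 0.0542]
tm [0.6271 0.1141]
tr [0.6299 0.174 ]
A [0.442 0.216 0.112]
B [0.458 0.082 0.112]
C [0.425 0.033 0.112]
strip ends [array([0.647, 0.176, 0.062]), array([0.667, 0.165, 0.062]), array([0.664, 0.1  , 0.062])]
```

```bash
cat >> h.py <<'E'
def shot(name=None,cam='wrist'):
    for _ in range(6):
        if np.abs(state()['joint_velocities']).max()<.3: break
        camera('side')
    s=state(); im=camera(cam)
    if name: cv2.imwrite(f'pics/{name}.png',im)
    return s,im
def fit(W,L):
    W=np.array(W);L=np.array(L);z=(W-W.mean(0))@[1,1j]; l=(L-L.mean(0))@[1,1j]; th=np.angle(np.vdot(l,z)); c,s=np.cos(th),np.sin(th); Rm=np.array([[c,-s],[s,c]])
    return Rm,W.mean(0)-Rm@L.mean(0),np.degrees(th)
E
python3 - <<'E'
from h import *
s,_=shot('w2'); print(s['tool_pos'],s['ee_rot'])
W=[];L=[]
for n,z,l in [('channel_mid',.012,(.035,-.05)),('lever_knob',.084,(-.06,.084)),('lever_pivot',.084,(.015,.125)),('clamp_tray',0,(0,0)),('tube1',0,0),('filler_strip',.012,0)]:
    for i,q in enumerate(spot_point('wrist',n)[:4]):
        w=at('wrist',q['position'],z,s)[:2]; print(n,np.round(q['position']),round(q['p'],2),w.round(3))
        if l and i==0: W.append(w);L.append(l)
Rm,t,th=fit(W,L); print(t,th); print(((np.array(W)-np.array(L)@Rm.T-t)*1e3).round(1))
E
```

```text
[0.48434748 0.27483454 0.50454798] [-1.79977433e+02 -5.38840864e-03  9.01465264e+01]
channel_mid [439. 261.] 0.61 [0.656 0.102]
lever_knob [392. 184.] 0.59 [0.566 0.24 ]
lever_pivot [471. 154.] 0.74 [0.65  0.275]
clamp_tray [415. 224.] 0.73 [0.619 0.154]
tube1 [280. 306.] 0.81 [0.423 0.016]
tube1 [293. 194.] 0.79 [0.447 0.199]
tube1 [300. 274.] 0.62 [0.455 0.072]
tube1 [255. 249.] 0.58 [0.389 0.115]
filler_strip [442. 266.] 0.89 [0.661 0.095]
[0.62249669 0.15308545] -4.014429502775625
[[ 2.3  1.5]
 [-2.9 -1.1]
 [ 3.6 -1.6]
 [-3.   1.2]]
```

View pics/w2.png

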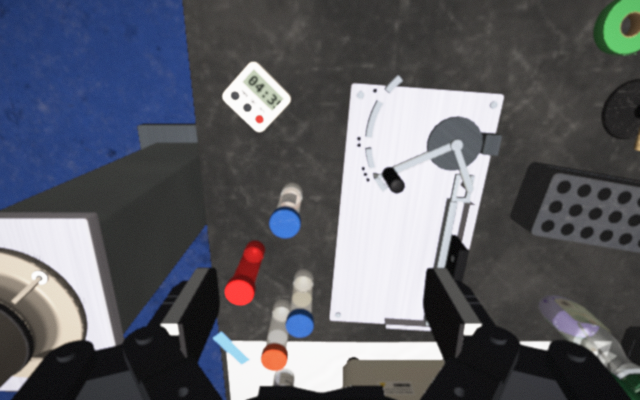

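```bash
python3 - <<'E'
from h import *
s={'tool_pos':[0.48435,0.27483,0.50455],'ee_rot':[-179.98,0,90.147]}
W=[at('wrist',p,.012,s)[:2] for p in [(351,83),(503,95),(330,322)]]
Rm,t,th=fit(W,[(-.095,.175),(.095,.175),(-.095,-.175)]); print(np.round(W,3),t,th)
for n,p in dict(k1=(-.060,.084),k06=(-.0696,.1165),k0=(-.060,.166),piv=(.015,.125)).items(): w=Rm@p+t;print(n,w.round(4),proj('wrist',np.r_[w,.102],s).round(),proj('wrist',np.r_[w,.045],s).round())
for n,p in dict(A=(285,222),B=(300,322),C=(274,357),red=(240,292)).items(): print(n,at('wrist',p,.112,s).round(3))
print('strip', [at('wrist',p,.062,s).round(3) for p in [(453,236),(468,246)]])
E
```

```text
[[ 0.522  0.346]
 [ 0.709  0.333]
 [ 0.5   -0.004]] [0.60504039 0.16477148] -3.5151045678428723
k1 [0.5503 0.2523] [382. 178.] [374. 165.]
k06 [0.5427 0.2853] [376. 147.] [369. 138.]
k0 [0.5553 0.3341] [392.  99.] [382.  95.]
piv [0.6277 0.2886] [458. 144.] [441. 135.]
A [0.446 0.205 0.112]
B [0.461 0.075 0.112]
C [0.427 0.022 0.112]
red [0.391 0.117 0.112]
strip [array([0.651, 0.165, 0.062]), array([0.672, 0.151, 0.062])]
```

```bash
python3 - <<'E'
import cv2
im=cv2.imread('pics/w2.png')[70:340,320:520]; cv2.imwrite('pics/c1.png',cv2.resize(im,None,fx=2.2,fy=2.2,interpolation=cv2.INTER_CUBIC))
E
```

```text
(no output)
```

View pics/c1.png

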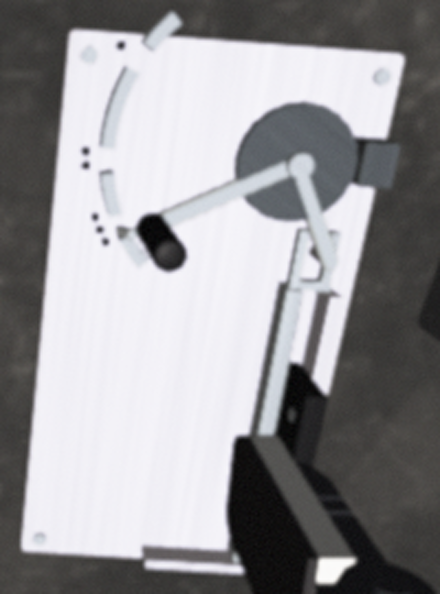

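```bash
python3 - <<'E'
from h import *
s={'tool_pos':[0.48435,0.27483,0.50455],'ee_rot':[-179.98,0,90.147]}
for p,zs in [((389.5,174.5),(.03,.044)),((398,186),(.102,)),((457.7,143.6),(.03,.05,.08)),((351.8,83.5),(.012,)),((503.5,95),(.012,)),((330,319.5),(.012,)),((302,274),(.005,)),((300,322),(.112,)),((291,188),(0.005,)),((285,222),(.112,))]:
  print(p,[at('wrist',p,z,s).round(4).tolist() for z in zs])
print(ray('wrist',(320,196),s))
E
```

```text
(389.5, 174.5) [[0.5726, 0.236, 0.03], [0.5698, 0.2399, 0.044]]
(398, 186) [[0.5683, 0.2434, 0.102]]
(457.7, 143.6) [[0.6543, 0.2758, 0.03], [0.6467, 0.2796, 0.05], [0.6352, 0.2853, 0.08]]
(351.8, 83.5) [[0.5227, 0.3458, 0.012]]
(503.5, 95) [[0.71, 0.3328, 0.012]]
(330, 319.5) [[0.4999, 0.0002, 0.012]]
(302, 274) [[0.4577, 0.0756, 0.005]]
(300, 322) [[0.4606, 0.0747, 0.112]]
(291, 188) [[0.4447, 0.2096, 0.005]]
(285, 222) [[0.4465, 0.2053, 0.112]]
(array([0.48493119, 0.36028813, 0.4725066 ]), array([-0.00147302, -0.32770804, -0.94478034]))
```

```bash
python3 -m crank '0.06 0 0 0 -8.5;0.06 0 0 0 -8.5;0.06 0 0 0 -8.5;0.06 0 0 0 -8.5;0.06 0 0 0 -8.5;0.06 0 0 0 -8.5;0.06 0 0 0 -8.5;0.06 0 0 0 -8.5;0.06 0 0 0 -8.5;0.06 0 0 0 -8.5'
python3 -m crank '0.06 0 0 0 -2;0.06 -0.017 -0.006 0.035 0;0.06 -0.017 -0.006 0.035 0;0.06 -0.017 -0.006 0.035 0;0.06 -0.017 -0.006 0.035 0;0.06 -0.017 -0.006 0.035 0;0.06 0 0 0 0;0.06 0 0 0 0'
python3 - <<'E'
from h import *
s,_=shot('w3'); print(s['tool_pos'],s['ee_rot'],s['qpos'].round())
W=[];L=[]
for n,z,l in [('channel_mid',.012,(.035,-.05)),('lever_knob',.084,(-.06,.084)),('lever_pivot',.084,(.015,.125)),('clamp_tray',0,(0,0)),('filler_strip',.012,0)]:
    for i,q in enumerate(spot_point('wrist',n)[:2]):
        w=at('wrist',q['position'],z,s)[:2]; print(n,np.round(q['position']),round(q['p'],2),w.round(3))
        if l and i==0: W.append(w);L.append(l)
Rm,t,th=fit(W,L); print(t,th); print(((np.array(W)-np.array(L)@Rm.T-t)*1e3).round(1))
E
```

```text
time_s: 4.85
tool_pos: [0.4851, 0.2734, 0.5047]
ee_rot: [-180.0, -0.0, 175.3]
ft_force: [0.6, -0.0, 0.9]
finger_gap: 0.702
finger_force: 0.0
time_s: 5.65
tool_pos: [0.5684, 0.2389, 0.3296]
ee_rot: [-180.0, -0.1, 176.9]
ft_force: [-0.6, -1.0, 0.6]
finger_gap: 0.704
finger_force: 0.0
[0.56838329 0.2398421  0.33180614] [1.79869129e+02 1.40101158e-01 1.77051219e+02] [-41.  27.  16. 102.  -9.  52.  67.]
channel_mid [174. 272.] 0.72 [0.652 0.103]
lever_knob [319. 210.] 0.79 [0.569 0.24 ]
lever_pivot [378. 307.] 0.93 [0.645 0.278]
clamp_tray [227. 232.] 0.91 [0.62  0.153]
filler_strip [162. 280.] 0.9 [0.659 0.091]
[0.62123893 0.15398287] -4.224846056277957
[[-0.5  1.8]
 [ 1.9 -2.1]
 [ 0.   0.9]
 [-1.4 -0.6]]
```

View pics/w3.png

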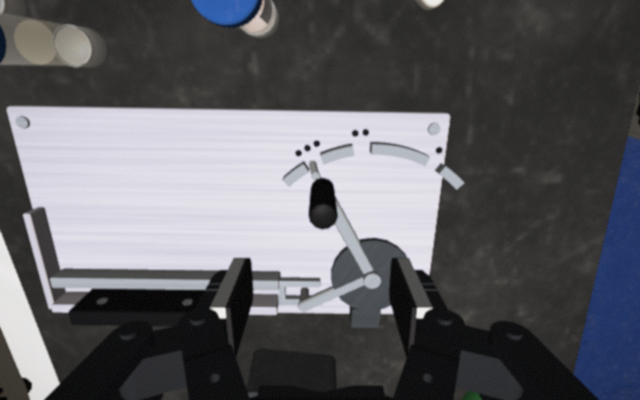

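Knob at (319,210) sits at (0.569,0.240), right under the tool; one-pip notch at (438,150), lever now at three pips. Descend and push it.

```bash
python3 -m crank '0.06 0 0 0.03 0;0.06 0 0 0.03 0;0.06 0 0 0.032 0;0.06 0 0 0 0;0.027 0 0 0 0;0.027 0 0 0 0;0.027 0 0 0 0;0.027 0 0 0 0;0.027 0 0 0 0'
python3 -m crank '0.027 0.004 0.01 0 0;0.027 0.003 0.01 0 0;0.027 0.002 0.01 0 0;0.027 0.001 0.011 0 0;0.027 -0.001 0.011 0 0;0.027 -0.002 0.011 0 0;0.027 -0.003 0.011 0 0;0.027 -0.004 0.011 0 0;0.027 0 0 0 0;0.027 0 0 0 0'
python3 - <<'E'
from h import *
s,_=shot('w4'); print(s['tool_pos'],s['ft_force'],s['finger_gap'])
E
```

```text
time_s: 7.05
tool_pos: [0.5686, 0.2391, 0.2385]
ee_rot: [180.0, 0.1, 177.0]
ft_force: [0.5, -0.1, -0.5]
finger_gap: 0.314
finger_force: 0.0
time_s: 8.05
tool_pos: [0.5731, 0.3248, 0.2379]
ee_rot: [179.9, 0.1, 177.0]
ft_force: [1.1, -0.6, -0.2]
finger_gap: 0.321
finger_force: 0.0
[0.5730616  0.32362877 0.23793469] [ 0.02317506 -0.51480244 -1.16033649] 0.3150440225837064
```

View pics/w4.png

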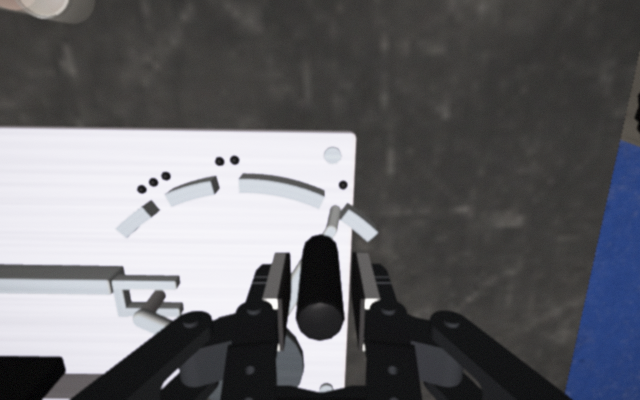

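Pointer sits in the one-pip notch (335,208), no force. Lift off and go above the strip.

```bash
python3 -m crank '0.06 0 0 0 0;0.06 0 0 0 0;0.06 0 0 -0.03 0;0.06 0 0 -0.04 0;0.06 0 0 -0.04 8;0.06 0 0 0 8.5;0.06 0 0 0 8.5;0.06 0 0 0 8.5;0.06 0 0 0 8.5;0.06 0 0 0 8.5'
python3 -m crank '0.06 0 0 0 8.5;0.06 0 0 0 8.5;0.06 0 0 0 8.5;0.06 0 0 0 8.5;0.06 0 0 0 6.5;0.06 -0.04 0.02 0 0;0.06 -0.04 0.02 0 0;0.06 -0.04 0.02 0 0;0.06 -0.04 0.02 0 0;0.06 -0.04 0.02 0 0'
python3 -m crank '0.06 -0.026 0.007 0 0;0.06 0 0 0 0;0.06 0 0 0 0'
python3 - <<'E'
from h import *
s,_=shot('w5'); print(s['tool_pos'],s['ee_rot'])
W=[];L=[]
for n,z,l in [('channel_mid',.012,(.035,-.05)),('lever_knob',.084,(-.06,.166)),('lever_pivot',.084,(.015,.125)),('clamp_tray',0,(0,0)),('filler_strip',.012,0)]:
    for i,q in enumerate(spot_point('wrist',n)[:2]):
        w=at('wrist',q['position'],z,s)[:2]; print(n,np.round(q['position']),round(q['p'],2),w.round(3))
E
```

```text
time_s: 9.25
tool_pos: [0.5728, 0.3238, 0.3478]
ee_rot: [180.0, -0.0, 126.1]
ft_force: [-1.1, -0.8, 0.4]
finger_gap: 0.707
finger_force: 0.0
time_s: 10.25
tool_pos: [0.6591, 0.1157, 0.3478]
ee_rot: [180.0, -0.0, 86.0]
ft_force: [0.2, 0.2, -1.4]
finger_gap: 0.7
finger_force: 0.0
time_s: 10.55
tool_pos: [0.6638, 0.0901, 0.3477]
ee_rot: [-180.0, -0.0, 85.9]
ft_force: [-0.3, 1.4, 0.8]
finger_gap: 0.706
finger_force: 0.0
[0.66359378 0.09286529 0.34741158] [-1.79965721e+02 -5.37609811e-02  8.61355557e+01]
channel_mid [309. 164.] 0.88 [0.655 0.103]
channel_mid [44. 59.] 0.39 [0.453 0.202]
clamp_tray [264. 106.] 0.85 [0.62  0.154]
filler_strip [322. 173.] 0.71 [0.665 0.094]
```

View pics/w5.png

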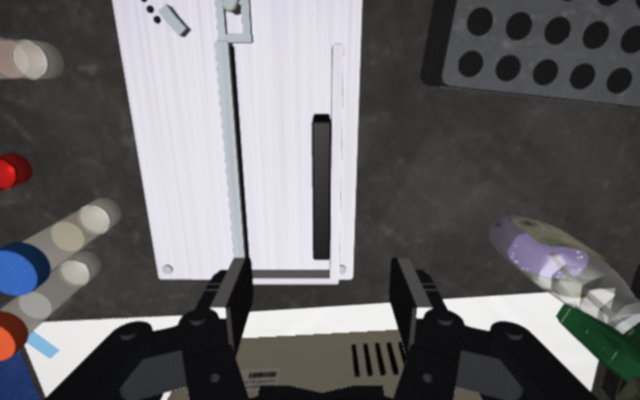

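Strip at (322,185) lies centred between the pads; descend and grip.

```bash
python3 -m crank '0.06 0 0.001 0.045 0;0.06 0 0 0.045 0;0.06 0 0 0.03 0;0.06 0 0 0.0145 0;0.06 0 0 0 0;0 0 0 0 0;0 0 0 0 0;0 0 0 0 0;0 0 0 0 0;0 0 0 0 0'
python3 -m crank '0 0 0 0 0;0 0 0 0 0;0 0 0 -0.01 0;0 0 0 -0.03 0;0 0 0 -0.04 0;0 0 0 -0.05 0;0 0 0 -0.05 0;0 0 0 -0.05 0;0 0 0 -0.04 0;0 0 0 0 0'
```

```text
time_s: 12.0
tool_pos: [0.665, 0.0908, 0.215]
ee_rot: [179.9, -0.1, 86.0]
ft_force: [-2.7, 0.5, 6.0]
finger_gap: 0.148
finger_force: 58.6
time_s: 13.0
tool_pos: [0.6658, 0.0894, 0.4913]
ee_rot: [179.3, -0.2, 85.9]
ft_force: [0.5, -0.4, -0.9]
finger_gap: 0.15
finger_force: 58.5
```

```bash
python3 -m crank '0 -0.009 -0.043 0 0;0 -0.009 -0.043 0 0;0 -0.009 -0.043 0 0;0 -0.009 -0.043 0 0;0 -0.009 -0.043 0 0;0 -0.04 0.003 0 0;0 -0.04 0.003 0 0;0 -0.04 0.003 0 0;0 -0.04 0.003 0 0;0 -0.04 0.003 0 0'
python3 -m crank '0 -0.04 0.003 0 0;0 -0.04 0.003 0 0;0 -0.04 0.003 0 0;0 -0.04 0.003 0 0;0 0 0 0 0;0 0 0 0 0'
python3 - <<'E'
from h import *
s,_=shot('w6'); print(s['tool_pos'],s['ee_rot'],s['finger_gap'],s['time_s'])
for q in spot_point('wrist','parts_tray')[:2]: print(np.round(q['position']),round(q['p'],2),at('wrist',q['position'],0,s).round(3))
for q in masks_of('wrist','parts_tray')[:1]:
    c=max(cv2.findContours(q['mask'].astype(np.uint8),0,1)[0],key=cv2.contourArea)
    P=np.array([at('wrist',p,.022,s)[:2] for p in c[:,0]],np.float32); r=cv2.minAreaRect(P*1000); print(r,cv2.boxPoints(r))
E
```

```text
time_s: 14.0
tool_pos: [0.4472, -0.1416, 0.4834]
ee_rot: [179.9, -0.1, 86.0]
ft_force: [0.6, 0.0, -0.9]
finger_gap: 0.148
finger_force: 58.6
time_s: 14.6
tool_pos: [0.4478, -0.3013, 0.4831]
ee_rot: [-180.0, 0.0, 85.8]
ft_force: [-0.1, 0.6, -0.7]
finger_gap: 0.151
finger_force: 58.6
[ 0.44951064 -0.29845482  0.48315929] [ 1.79977076e+02 -6.47641044e-02  8.61608353e+01] 0.1497071398953612 14.85
[356. 222.] 0.89 [ 0.491 -0.409  0.   ]
((494.12603759765625, -409.21978759765625), (64.81751251220703, 154.60191345214844), 11.63621711730957) [[ 446.792   -340.04425]
 [ 477.97473 -491.4688 ]
 [ 541.4601  -478.39532]
 [ 510.27734 -326.97076]]
```

View pics/w6.png

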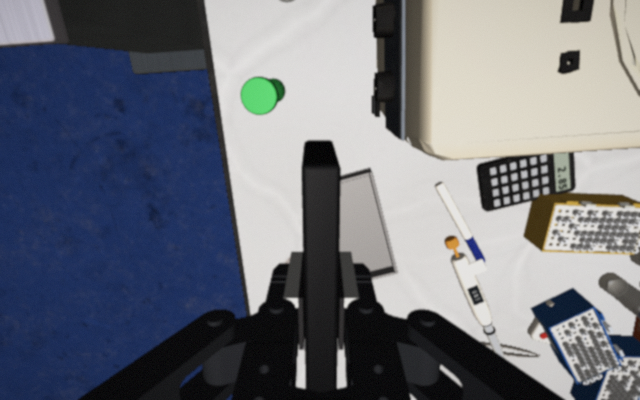

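Tray right edge runs (370,170)–(395,270): centre (0.491,-0.410), yaw about +11.6°. Turn, place strip.

```bash
python3 -m crank '0 0 0 0 -8;0 0 0 0 -7.6;0 -0.039 0.006 0.03 0;0 -0.039 0.006 0.04 0;0 -0.039 0.005 0.04 0;0 0 0 0.04 0;0 0 0 0.04 0;0 0 0 0.04 0;0 0 0 0 0'
python3 - <<'E'
from h import *
s,_=shot('w7'); print(s['tool_pos'],s['ee_rot'])
for q in spot_point('wrist','parts_tray')[:2]: print(np.round(q['position']),round(q['p'],2),at('wrist',q['position'],0,s).round(3))
print(proj('wrist',[.491,-.41,0.004],s))
E
```

```text
time_s: 15.9
tool_pos: [0.4853, -0.4006, 0.2569]
ee_rot: [-179.6, -0.4, 101.6]
ft_force: [-1.1, 0.6, -0.7]
finger_gap: 0.146
finger_force: 58.6
[ 0.48695879 -0.40379708  0.26459663] [1.79837160e+02 1.75049517e-01 1.01604058e+02]
[322.15962415 212.73831626]
```

View pics/w7.png

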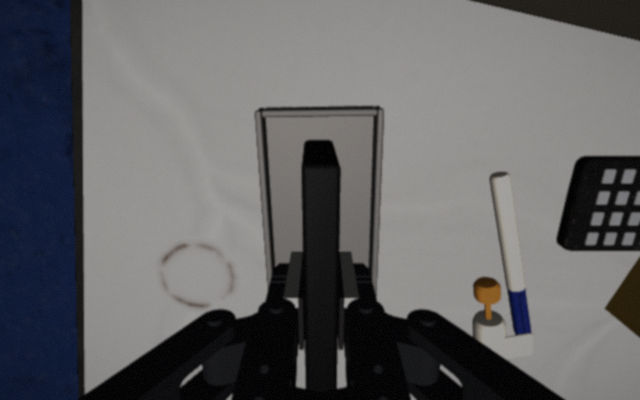

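```bash
python3 -m crank '0 -0.006 0 0.02 0;0 0 0 0.02 0;0 0 0 0.013 0;0 0 0 0.003 0;0 0 0 0 0;0.045 0 0 0 0;0.045 0 0 0 0;0.045 0 0 0 0;0.045 0 0 -0.02 0;0.045 0 0 -0.04 0'
python3 -m crank '0.085 0 0 -0.045 0;0.085 0 0 -0.045 0;0.085 0 0 -0.045 0;0.085 0 0 -0.045 0;0.085 0 0 0 0;0.085 0 0 0 0'
python3 - <<'E'
from h import *
s,_=shot('w8'); print(s['tool_pos'],s['ee_rot'],s['ft_force'])
for n,z in [('parts_tray',0),('filler_strip',.005)]:
  for q in spot_point('wrist',n)[:2]: print(n,np.round(q['position']),round(q['p'],2),at('wrist',q['position'],z,s).round(3))
E
```

```text
time_s: 17.25
tool_pos: [0.4869, -0.4078, 0.264]
ee_rot: [-179.8, -0.2, 101.6]
ft_force: [0.4, 0.2, 0.9]
finger_gap: 0.527
finger_force: 0.0
time_s: 17.85
tool_pos: [0.4874, -0.4091, 0.447]
ee_rot: [179.9, 0.1, 101.6]
ft_force: [-0.1, -0.7, -1.4]
finger_gap: 0.994
finger_force: 0.0
[ 0.48729364 -0.40852183  0.44433941] [-1.79894304e+02 -1.13822416e-01  1.01586654e+02] [-0.19085785  0.71691332  0.15362085]
parts_tray [321. 156.] 0.83 [ 0.489 -0.416  0.   ]
filler_strip [319. 150.] 0.61 [ 0.485 -0.409  0.005]
```

View pics/w8.png

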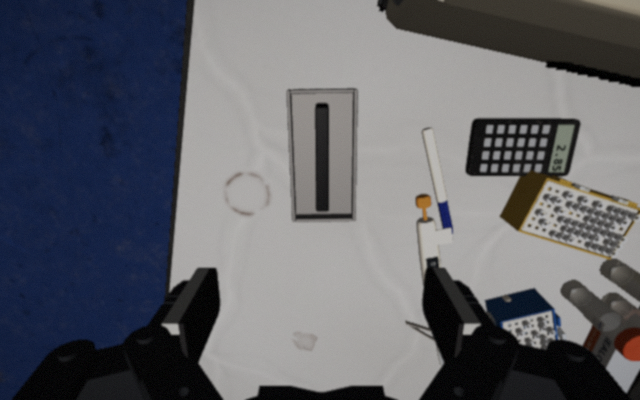

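Strip stands in the tray (strip 322,157; tray centre 322,155). Now to the tubes.

```bash
python3 -m crank '0.085 0 0 0 7.8;0.085 0 0 0 7.8;0.085 0.045 -0.0074 0 0;0.085 0.045 -0.0074 0 0;0.085 0.045 -0.0074 0 0;0.085 0.045 -0.0074 0 0;0.085 0.045 -0.0074 0 0;0.085 0.045 -0.0074 0 0;0.085 0.045 -0.0074 0 0;0.085 0.045 -0.0074 0 0'
python3 -m crank '0.085 0.045 -0.0074 0 0;0.085 0.045 -0.0074 0 0;0.085 0 0 0 0;0.085 0 0 0 0'
python3 - <<'E'
from h import *
s,im=shot('w9'); print(s['tool_pos'],s['ee_rot'])
for q in spot_point('wrist','tube1')[:5]: print('base',np.round(q['position']),round(q['p'],2),at('wrist',q['position'],0,s).round(3))
h=cv2.cvtColor(im,cv2.COLOR_BGR2HSV)
for nm,lo,hi in [('blue',(100,140,60),(125,255,255)),('orange',(5,160,120),(16,255,255))]:
    n,lab,st,ce=cv2.connectedComponentsWithStats(cv2.inRange(h,lo,hi))
    for i in range(1,n):
        if 150<st[i,4]<6000: print(nm,ce[i].round(),st[i],at('wrist',ce[i],.108,s).round(3))
E
```

```text
time_s: 19.2
tool_pos: [0.4538, -0.0498, 0.4457]
ee_rot: [-180.0, 0.0, 86.0]
ft_force: [1.1, 0.4, 1.0]
finger_gap: 0.999
finger_force: 0.0
time_s: 19.6
tool_pos: [0.4456, 0.0407, 0.446]
ee_rot: [-180.0, -0.0, 86.2]
ft_force: [1.1, -1.5, -0.3]
finger_gap: 0.992
finger_force: 0.0
[0.44597515 0.03748916 0.44608411] [1.79985855e+02 3.04199541e-02 8.57663646e+01]
base [304. 166.] 0.89 [0.426 0.018 0.   ]
base [299. 337.] 0.71 [ 0.397 -0.228  0.   ]
base [264.  82.] 0.69 [0.39  0.116 0.   ]
base [329. 120.] 0.55 [0.459 0.069 0.   ]
blue [333. 139.] [ 313  119   40   40 1261] [0.459 0.068 0.108]
orange [299. 199.] [ 281  181   38   37 1115] [0.426 0.015 0.108]
```

View pics/w9.png

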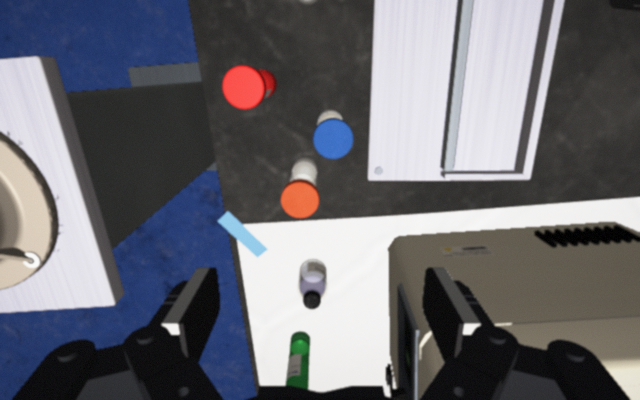

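Orange cap (299,199) → C (0.426,0.017); blue (333,139) → B (0.459,0.069); red (248,86) and green (298,360) are look-alikes. Grip C.

```bash
python3 -m crank '0.085 -0.022 -0.0185 0 0;0.085 0 0 0.04 0;0.085 0 0 0.045 0;0.085 0 0 0.045 0;0.085 0 0 0.043 0;0.085 0 0 0.03 0;0.085 0 0 0.01 0;0.085 0 0 0 0'
python3 -m crank '0 0 0 0 0;0 0 0 0 0;0 0 0 0 0;0 0 0 0 0;0 0 0 0 0;0 0 0 0 0'
```

```text
time_s: 20.75
tool_pos: [0.4263, 0.0308, 0.2563]
ee_rot: [-178.6, -0.2, 86.3]
ft_force: [0.4, 0.1, 0.3]
finger_gap: 0.994
finger_force: 0.0
time_s: 21.35
tool_pos: [0.4264, 0.0317, 0.257]
ee_rot: [-178.8, -0.3, 86.4]
ft_force: [0.1, 0.5, 0.6]
finger_gap: 0.004
finger_force: 0.0
```

```bash
python3 - <<'E'
from h import *
s,im=shot('w10'); print(s['tool_pos'],s['ee_rot'],s['qpos'].round(1))
for q in spot_point('wrist','tube1')[:4]: print('base',np.round(q['position']),round(q['p'],2),at('wrist',q['position'],0,s).round(3))
h=cv2.cvtColor(im,cv2.COLOR_BGR2HSV)
for nm,lo,hi in [('blue',(100,140,60),(125,255,255)),('orange',(5,160,120),(16,255,255))]:
    n,lab,st,ce=cv2.connectedComponentsWithStats(cv2.inRange(h,lo,hi))
    for i in range(1,n):
        if 150<st[i,4]: print(nm,ce[i].round(),st[i],at('wrist',ce[i],.108,s).round(3))
E
```

```text
[0.42642452 0.03174718 0.25702668] [-178.76371767   -0.29570037   86.442773  ] [-54.8  26.2  52.7 131.  -34.8  39.   20.2]
base [325. 232.] 0.94 [0.424 0.015 0.   ]
base [258.  80.] 0.89 [0.389 0.116 0.   ]
base [374. 152.] 0.77 [0.458 0.068 0.   ]
blue [65. 42.] [    0     0   143    91 11290] [0.352 0.131 0.108]
blue [414. 214.] [ 365  166   99   97 7545] [0.459 0.069 0.108]
blue [116. 318.] [   24   209   174   191 17054] [0.343 0.031 0.108]
orange [321. 372.] [312 350  19  43 626] [0.422 0.001 0.108]
```

View pics/w10.png

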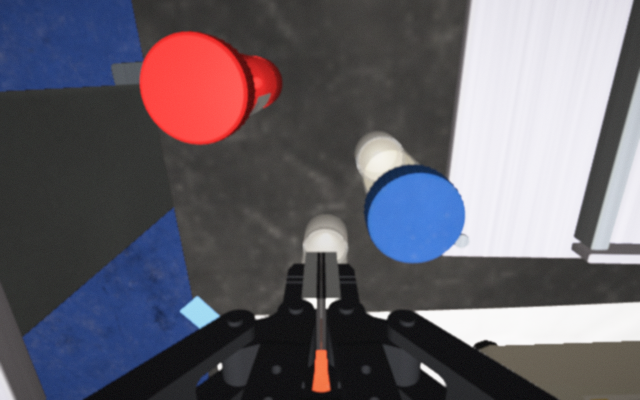

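Tube C still stands (base at (325,232)); the fingers shut beside it because the arm fell short of the commanded pose. Rise, open, re-align.

```bash
python3 -m crank '0 0 0 -0.02 0;0 0 0 -0.03 0;0 0 0 -0.03 0;0.085 0 0 0 0;0.085 0 0 0 0;0.085 0 0 0 0;0.085 0 0 0 0'
python3 -m crank '0.085 -0.005 0 0 0;0.085 -0.005 0 0 0;0.085 -0.005 0 0 0;0.085 0 0 0 0;0.085 0 0 0 0'
python3 -c "
from h import *
s=state();print(s['tool_pos'],s['ee_rot'],s['qpos'].round(1))"
```

```text
time_s: 22.15
tool_pos: [0.4276, 0.031, 0.336]
ee_rot: [-178.7, -0.2, 86.4]
ft_force: [-0.6, 0.6, 0.1]
finger_gap: 0.675
finger_force: 0.0
time_s: 22.65
tool_pos: [0.4272, 0.0158, 0.3367]
ee_rot: [-178.7, -0.3, 86.4]
ft_force: [-0.5, 0.5, 0.4]
finger_gap: 0.995
finger_force: 0.0
[0.42717486 0.01584781 0.3367306 ] [-178.74477742   -0.28139784   86.37876947] [-65.2  17.6  65.9 127.7 -22.2  48.3  11.5]
```

```bash
python3 -m crank '0.085 0.001 0 0.012 0;0.085 0 0 0.012 0;0.085 0 0 0.012 0;0.085 0 0 0.012 0;0.085 0 0 0.012 0;0.085 0 0 0 0'
python3 -c "
from h import *
s=state();print(s['tool_pos'],s['ee_rot'],s['qpos'].round(1))"
```

```text
time_s: 23.25
tool_pos: [0.4255, 0.0177, 0.2758]
ee_rot: [-178.6, -0.2, 86.4]
ft_force: [-0.1, -0.1, 0.7]
finger_gap: 0.998
finger_force: 0.0
[0.42550596 0.01766347 0.27584128] [-178.62486947   -0.22183212   86.43250752] [-55.8  24.1  55.9 130.6 -31.5  41.2  19.3]
```

Works in small steps; continue.

```bash
python3 -m crank '0.085 0 0 0.012 0;0.085 0 0 0.012 0;0.085 0 0 0.01 0;0.085 0 0 0.008 0;0.085 0 0 0 0'
python3 -c "
from h import *
s=state();print(s['tool_pos'],s['ee_rot'],s['qpos'].round(1))"
```

```text
time_s: 23.75
tool_pos: [0.4249, 0.0178, 0.2343]
ee_rot: [-178.7, -0.3, 86.4]
ft_force: [-1.0, -0.1, 0.1]
finger_gap: 0.997
finger_force: 0.0
[0.42486118 0.01777325 0.23426717] [-178.68462087   -0.25404233   86.42102362] [-49.8  28.3  48.9 131.9 -38.1  36.2  24.7]
```

```bash
python3 -m crank '0 0 0 0 0;0 0 0 0 0;0 0 0 0 0;0 0 0 0 0;0 0 0 0 0;0 0 0 -0.01 0;0 0 0 -0.02 0;0 0 0 -0.02 0;0 0 0 -0.02 0;0 0 0 -0.02 0'
python3 -m crank '0 0 0 -0.025 0;0 0 0 -0.025 0;0 0.0072 0.02 0 0;0 0.0072 0.03 0 0;0 0.0072 0.03 0 0;0 0.0072 0.03 0 0;0 0.0072 0.03 0 0;0 0.0072 0.03 0 0;0 0.0072 0.03 0 0;0 0.0072 0.016 0 0'
python3 -m crank '0 0 0 0 0;0 0 0 0 0'
python3 -c "
from h import *
s=state();print(s['tool_pos'],s['ee_rot'],s['qpos'].round(1))"
```

```text
time_s: 24.75
tool_pos: [0.4268, 0.0169, 0.3259]
ee_rot: [-178.7, -0.3, 86.4]
ft_force: [0.6, 0.4, -0.5]
finger_gap: 0.382
finger_force: 59.5
time_s: 25.75
tool_pos: [0.6488, 0.0611, 0.3707]
ee_rot: [-178.8, -0.2, 86.4]
ft_force: [-0.0, 0.2, -0.1]
finger_gap: 0.386
finger_force: 59.6
time_s: 25.95
tool_pos: [0.6467, 0.0606, 0.3704]
ee_rot: [-178.7, -0.2, 86.4]
ft_force: [-0.3, -0.4, -0.1]
finger_gap: 0.381
finger_force: 59.6
[0.64665304 0.06061263 0.37043102] [-178.70011273   -0.21382319   86.40014016] [-46.3  37.1  54.1  96.8 -32.9  64.8  13.9]
```

```bash
python3 -m crank '0 0.001 -0.003 0.03 0;0 0 0 0.03 0;0 0 0 0.03 0;0 0 0 0.02 0;0 0 0 0.01 0;0 0 0 0.002 0;0 0 0 0 0;0 0 0 0 0'
python3 -c "
from h import *
s=state();print(s['tool_pos'],s['ee_rot'],s['ft_force'])"
```

```text
time_s: 26.75
tool_pos: [0.642, 0.0627, 0.2498]
ee_rot: [-178.9, -0.3, 86.4]
ft_force: [-0.3, -0.4, -0.6]
finger_gap: 0.381
finger_force: 59.7
[0.64203034 0.06265211 0.24981139] [-178.86125145   -0.29495839   86.41299629] [-0.33580626 -0.44984977 -0.59832087]
```

```bash
python3 -m crank '0 0 0 0.002 0;0 0 0 0.0015 0;0 0 0 0 0;0 0 0 0 0'
python3 -m crank '0.045 0 0 0 0;0.045 0 0 0 0;0.065 0 0 0 0;0.065 0 0 0 0;0.065 0 0 -0.02 0;0.065 0 0 -0.04 0;0.065 0 0 -0.045 0;0.065 0 0 -0.03 0;0.065 0 0 0 0'
python3 - <<'E'
from h import *
s,im=shot('w11'); print(s['tool_pos'],s['ee_rot'],s['qpos'].round(1))
for q in spot_point('wrist','tube1')[:5]: print('base',np.round(q['position']),round(q['p'],2),at('wrist',q['position'],.012,s).round(3),at('wrist',q['position'],0,s).round(3))
h=cv2.cvtColor(im,cv2.COLOR_BGR2HSV)
for nm,lo,hi in [('blue',(100,140,60),(125,255,255)),('orange',(5,160,120),(16,255,255))]:
    n,lab,st,ce=cv2.connectedComponentsWithStats(cv2.inRange(h,lo,hi))
    for i in range(1,n):
        if 150<st[i,4]: print(nm,ce[i].round(),st[i],at('wrist',ce[i],.12,s).round(3))
for n in ['channel_mid','clamp_tray']:
  for q in spot_point('wrist',n)[:1]: print(n,at('wrist',q['position'],.012 if n[1]=='h' else 0,s).round(3))
E
```

```text
time_s: 27.15
tool_pos: [0.6422, 0.0626, 0.247]
ee_rot: [-178.9, -0.3, 86.4]
ft_force: [-3.2, 1.4, 11.9]
finger_gap: 0.381
finger_force: 61.0
time_s: 28.05
tool_pos: [0.6458, 0.0611, 0.3846]
ee_rot: [-179.2, -0.4, 86.4]
ft_force: [-0.5, -1.0, 1.0]
finger_gap: 0.765
finger_force: 0.0
[0.64401302 0.06234741 0.37836081] [-178.60896064   -0.2530676    86.42996966] [-46.9  36.4  54.5  96.7 -32.4  65.5  13.5]
base [97. 24.] 0.91 [0.452 0.199 0.012] [0.445 0.201 0.   ]
base [ 68. 127.] 0.59 [0.402 0.115 0.012] [0.393 0.114 0.   ]
base [148. 169.] 0.56 [0.469 0.071 0.012] [0.462 0.068 0.   ]
base [148. 396.] 0.39 [ 0.406 -0.213  0.012] [ 0.397 -0.226  0.   ]
blue [ 6. 13.] [  0   0  15  31 387] [0.465 0.192 0.12 ]
blue [ 74. 206.] [  48  183   53   48 1924] [0.47  0.073 0.12 ]
blue [ 31. 332.] [   0  247   78  153 8275] [ 0.406 -0.029  0.12 ]
orange [321. 210.] [ 297  187   48   46 1804] [0.639 0.061 0.12 ]
channel_mid [0.653 0.1   0.012]
clamp_tray [0.621 0.156 0.   ]
```

C stands in the channel (cap round at (0.639,0.061)). Now B.

```bash
python3 -m crank '0.085 -0.001 -0.03 0 0;0.085 -0.001 -0.03 0 0;0.085 -0.001 -0.03 0 0;0.085 -0.001 -0.03 0 0;0.085 -0.001 -0.03 0 0;0.085 0 -0.02 0 0;0.085 0 -0.0145 0 0;0.085 0 0 0 0;0.085 0 0 0 0'
python3 - <<'E'
from h import *
s,im=shot('w12'); print(s['tool_pos'],s['ee_rot'],s['qpos'].round(1))
for q in spot_point('wrist','tube1')[:4]: print('base',np.round(q['position']),round(q['p'],2),at('wrist',q['position'],0,s).round(3))
E
```

```text
time_s: 29.4
tool_pos: [0.4604, 0.0688, 0.384]
ee_rot: [-178.8, -0.3, 86.5]
ft_force: [0.7, 1.3, 0.1]
finger_gap: 0.995
finger_force: 0.0
[0.4608361  0.06850238 0.38406132] [-178.80550636   -0.24039862   86.4057693 ] [-71.9  17.6  68.  120.5 -20.4  55.7   3.8]
base [514. 163.] 0.71 [0.644 0.058 0.   ]
base [253. 119.] 0.69 [0.391 0.116 0.   ]
base [302.  17.] 0.67 [0.445 0.202 0.   ]
base [326. 164.] 0.65 [0.459 0.068 0.   ]
```

```bash
python3 -m crank '0.085 0 -0.001 0.02 0;0.085 0 0 0.02 0;0.085 0 0 0.02 0;0.085 0 0 0.02 0;0.085 0 0 0.02 0;0.085 0 0 0.02 0;0.085 0 0 0.02 0;0.085 0 0 0.01 0;0.085 0 0 0 0'
python3 -c "
from h import *
s=state();print(s['tool_pos'],s['ee_rot'],s['qpos'].round(1))"
```

```text
time_s: 30.55
tool_pos: [0.4557, 0.0692, 0.233]
ee_rot: [-178.6, -0.2, 86.4]
ft_force: [0.3, -0.3, 0.0]
finger_gap: 0.996
finger_force: 0.0
[0.45572459 0.06920769 0.23298582] [-178.63692944   -0.19962229   86.38884787] [-54.   31.4  48.3 127.5 -39.3  38.8  19.3]
```

```bash
python3 -m crank '0 0 0 0 0;0 0 0 0 0;0 0 0 0 0;0 0 0 0 0;0 0 0 0 0;0 0 0 -0.01 0;0 0 0 -0.02 0;0 0 0 -0.03 0;0 0 0 -0.03 0;0 0 0 -0.03 0'
python3 -m crank '0 0 0 -0.03 0;0 0 0 0 0;0 0.008 0.02 0 0;0 0.008 0.026 0 0;0 0.008 0.028 0 0;0 0.008 0.028 0 0;0 0.008 0.028 0 0;0 0.008 0.028 0 0;0 0.008 0.02 0 0;0 0.004 0.008 0 0'
python3 -m crank '0 0 0 0 0;0 0 0 0 0;0 0 0 0 0'
python3 -c "
from h import *
s=state();print(s['tool_pos'],s['ee_rot'],s['qpos'].round(1))"
```

```text
time_s: 31.55
tool_pos: [0.4582, 0.0684, 0.3554]
ee_rot: [-178.7, -0.3, 86.4]
ft_force: [0.2, 0.9, -0.8]
finger_gap: 0.387
finger_force: 59.6
time_s: 32.55
tool_pos: [0.6495, 0.1175, 0.3791]
ee_rot: [-178.7, -0.2, 86.4]
ft_force: [0.2, 0.2, -0.4]
finger_gap: 0.385
finger_force: 59.7
time_s: 32.85
tool_pos: [0.6475, 0.1164, 0.3802]
ee_rot: [-178.7, -0.3, 86.4]
ft_force: [-0.7, 0.2, -1.2]
finger_gap: 0.382
finger_force: 59.7
[0.64746579 0.11637454 0.38015368] [-178.7010258    -0.28993196   86.37689149] [-50.8  37.4  54.5  95.1 -33.1  66.4   8.9]
```

```bash
python3 -m crank '0 0 0 0.03 0;0 0 0 0.03 0;0 0 0 0.03 0;0 0 0 0.02 0;0 0 0 0.014 0;0 0 0 0.006 0;0 0 0 0.003 0;0 0 0 0 0;0 0 0 0 0'
python3 -c "
from h import *
s=state();print(s['tool_pos'],s['ee_rot'],s['ft_force'])"
```

```text
time_s: 33.75
tool_pos: [0.6459, 0.1177, 0.2482]
ee_rot: [-178.8, -0.3, 86.4]
ft_force: [0.1, 0.4, -0.3]
finger_gap: 0.383
finger_force: 59.8
[0.64594193 0.11766162 0.24816767] [-178.83545847   -0.30110721   86.42079115] [ 0.13777075  0.35524724 -0.26770635]
```

```bash
python3 -m crank '0 0 0 0.002 0;0 0 0 0.001 0;0 0 0 0 0;0 0 0 0 0'
python3 -m crank '0.045 0 0 0 0;0.045 0 0 0 0;0.065 0 0 0 0;0.065 0 0 0 0;0.065 0 0 -0.02 0;0.065 0 0 -0.04 0;0.065 0 0 -0.045 0;0.065 0 0 -0.03 0;0.085 0 0 0 0'
python3 -m crank '0.085 0.01 -0.02 0 0;0.085 0.014 -0.03 0 0;0.085 0.014 -0.03 0 0;0.085 0.014 -0.03 0 0;0.085 0.014 -0.03 0 0;0.085 0.012 -0.03 0 0;0.085 0.01 -0.03 0 0;0.085 0 0 0 0;0.085 0 0 0 0'
python3 - <<'E'
from h import *
s,im=shot('w13'); print(s['tool_pos'],s['ee_rot'],s['qpos'].round(1))
for q in spot_point('wrist','tube1')[:6]: print('base',np.round(q['position']),round(q['p'],2),at('wrist',q['position'],0,s).round(3))
E
```

```text
time_s: 34.15
tool_pos: [0.6461, 0.1174, 0.2467]
ee_rot: [-178.9, -0.4, 86.4]
ft_force: [-4.4, 0.5, 13.4]
finger_gap: 0.385
finger_force: 60.9
time_s: 35.05
tool_pos: [0.6498, 0.1161, 0.3839]
ee_rot: [-179.2, -0.4, 86.4]
ft_force: [-0.3, -0.3, -0.4]
finger_gap: 0.909
finger_force: 0.0
time_s: 35.95
tool_pos: [0.4538, 0.2178, 0.3836]
ee_rot: [-178.7, -0.3, 86.5]
ft_force: [0.1, -0.2, 0.4]
finger_gap: 0.997
finger_force: 0.0
[0.45518957 0.21641908 0.38397478] [-178.79833937   -0.24570938   86.31912888] [-83.1  22.8  65.  115.9 -25.4  57.8  -9. ]
base [501. 294.] 0.88 [0.641 0.055 0.   ]
base [318. 174.] 0.77 [0.444 0.206 0.   ]
base [510. 250.] 0.66 [0.645 0.11  0.   ]
base [274. 253.] 0.66 [0.391 0.12  0.   ]
```

```bash
python3 -m crank '0.085 -0.011 -0.004 0.02 0;0.085 0 0 0.02 0;0.085 0 0 0.02 0;0.085 0 0 0.02 0;0.085 0 0 0.02 0;0.085 0 0 0.02 0;0.085 0 0 0.02 0;0.085 0 0 0.011 0;0.085 0 0 0 0'
python3 -c "
from h import *
s=state();print(s['tool_pos'],s['ee_rot'],s['qpos'].round(1))"
```

```text
time_s: 37.15
tool_pos: [0.4463, 0.2068, 0.232]
ee_rot: [-178.7, -0.2, 86.4]
ft_force: [-0.2, -0.6, 0.6]
finger_gap: 0.996
finger_force: 0.0
[0.44634766 0.20683711 0.23196835] [-178.6584568    -0.18029035   86.36454695] [-69.   34.2  48.5 123.6 -41.2  41.2   4.3]
```

```bash
python3 -m crank '0 0 0 0 0;0 0 0 0 0;0 0 0 0 0;0 0 0 0 0;0 0 0 0 0;0 0 0 -0.01 0;0 0 0 -0.02 0;0 0 0 -0.03 0;0 0 0 -0.03 0;0 0 0 -0.03 0'
python3 -m crank '0 0 0 -0.03 0;0 0 0 0 0;0 -0.003 0.02 0 0;0 -0.003 0.03 0 0;0 -0.003 0.03 0 0;0 -0.003 0.03 0 0;0 -0.003 0.03 0 0;0 -0.003 0.03 0 0;0 -0.003 0.025 0 0;0 -0.001 0.01 0 0'
python3 -m crank '0 0 0 0 0;0 0 0 0 0;0 0 0 0 0'
python3 -c "
from h import *
s=state();print(s['tool_pos'],s['ee_rot'],s['qpos'].round(1))"
```

```text
time_s: 38.15
tool_pos: [0.4488, 0.2062, 0.3544]
ee_rot: [-178.7, -0.2, 86.4]
ft_force: [1.0, 0.5, -0.3]
finger_gap: 0.385
finger_force: 59.5
time_s: 39.15
tool_pos: [0.6541, 0.1706, 0.3774]
ee_rot: [-178.7, -0.2, 86.3]
ft_force: [-1.0, 0.1, -0.1]
finger_gap: 0.382
finger_force: 59.6
time_s: 39.45
tool_pos: [0.6518, 0.1723, 0.3783]
ee_rot: [-178.7, -0.3, 86.5]
ft_force: [0.9, -0.4, -0.3]
finger_gap: 0.386
finger_force: 59.6
[0.65175889 0.17229308 0.37825304] [-178.68247451   -0.30760519   86.45738721] [-54.1  39.   53.9  92.7 -34.   67.3   4.5]
```

```bash
python3 -m crank '0 0 0 0.03 0;0 0 0 0.03 0;0 0 0 0.03 0;0 0 0 0.02 0;0 0 0 0.014 0;0 0 0 0.006 0;0 0 0 0.003 0;0 0 0 0 0;0 0 0 0 0'
python3 -c "
from h import *
s=state();print(s['tool_pos'],s['ee_rot'],s['ft_force'])"
```

```text
time_s: 40.35
tool_pos: [0.6503, 0.1726, 0.2464]
ee_rot: [-178.8, -0.3, 86.4]
ft_force: [0.8, 0.3, -1.0]
finger_gap: 0.384
finger_force: 59.9
[0.65033747 0.17255376 0.24644856] [-178.84348684   -0.3100211    86.42087468] [ 0.75401205  0.3287467  -1.00812929]
```

```bash
python3 -m crank '0 0 0 0.001 0;0 0 0 0.0005 0;0.045 0 0 0 0;0.045 0 0 0 0;0.065 0 0 0 0;0.065 0 0 0 0;0.065 0 0 -0.02 0;0.065 0 0 -0.04 0;0.065 0 0 -0.04 0;0.065 0 0 -0.02 0'
python3 - <<'E'
from h import *
s,im=shot('w14'); print(s['tool_pos'],s['ee_rot'])
c=np.cos(np.radians(-4));sn=np.sin(np.radians(-4)); Rm=np.array([[c,-sn],[sn,c]])
for q in spot_point('wrist','tube1')[:6]:
    w=at('wrist',q['position'],.012,s); print('base',np.round(q['position']),round(q['p'],2),w.round(3),'tray',(Rm.T@(w[:2]-[.621,.154])).round(3)) 
for n in ['parts_tray','filler_strip']:
    shot(None,'scene')
    for q in spot_point('scene',n)[:2]: print(n,np.round(q['position']),round(q['p'],2),at('scene',q['position'],0.004,s).round(3))
E
python3 -m crank '0.06 0.0365 -0.022 0 0;0.06 0.0365 -0.022 0 0;0.06 0.0365 -0.022 0 0;0.06 0.0365 -0.022 0 0;0.06 0 0 0 -8.5;0.06 0 0 0 -8.5;0.06 0 0 0 -8.5;0.06 0 0 0 -8.5;0.06 0 0 0 -8.5;0.06 0 0 0 -8.5'
python3 -m crank '0.06 0 0 0 -8.5;0.06 0 0 0 -8.5;0.06 0 0 0 -8.5;0.06 0 0 0 -8.5;0.06 0 0 0 -4.5;0.06 0 0 0 0;0.06 0 0 0 0'
python3 - <<'E'
from h import *
s,im=shot('w15'); print(s['tool_pos'],s['ee_rot'],s['qpos'].round(1))
for n,z in [('lever_knob',.084),('tube1',.012)]:
    for q in spot_point('wrist',n)[:5]: print(n,np.round(q['position']),round(q['p'],2),at('wrist',q['position'],z,s).round(3))
E
```

```text
time_s: 41.35
tool_pos: [0.6535, 0.1709, 0.3692]
ee_rot: [-179.1, -0.3, 86.4]
ft_force: [-0.3, -0.7, -0.2]
finger_gap: 0.76
finger_force: 0.0
[0.65203441 0.17198211 0.36313538] [-178.66156274   -0.2598489    86.42533875]
base [322. 178.] 0.95 [0.646 0.167 0.012] tray [0.024 0.014]
base [ 78. 233.] 0.71 [0.402 0.123 0.012] tray [-0.217 -0.046]
parts_tray [394. 289.] 0.87 [ 0.502 -0.412  0.004]
parts_tray [274. 158.] 0.53 [0.644 0.436 0.004]
filler_strip [392. 290.] 0.64 [ 0.492 -0.411  0.004]
filler_strip [332. 195.] 0.16 [0.662 0.073 0.004]
time_s: 42.95
tool_pos: [0.5738, 0.3229, 0.3663]
ee_rot: [-179.4, -1.1, 137.8]
ft_force: [-0.8, -0.8, 0.1]
finger_gap: 0.703
finger_force: 0.0
time_s: 43.65
tool_pos: [0.5739, 0.3228, 0.3663]
ee_rot: [179.7, -1.3, 175.8]
ft_force: [-0.7, 0.1, -0.1]
finger_gap: 0.706
finger_force: 0.0
[0.57376626 0.32306325 0.36634047] [179.75614865  -1.25763721 175.8525298 ] [-56.9  31.   32.1  95.  -19.3  60.5  67.3]
lever_knob [316. 202.] 0.69 [0.575 0.322 0.084]
tube1 [166. 256.] 0.9 [0.645 0.165 0.012]
tube1 [ 57. 256.] 0.57 [0.637 0.058 0.012]
```

View pics/w15.png

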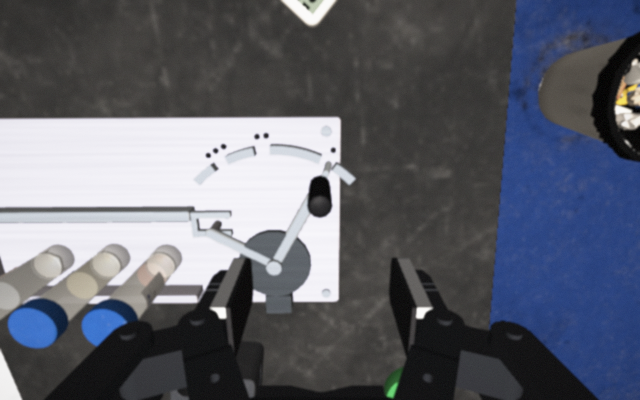

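All three tubes stand in the channel (feet at (58,258),(112,258),(165,262)), knob at (319,195) on one pip. Cage the knob and throw it slowly to two pips.

```bash
python3 -m crank '0.06 0 0 0.04 0;0.06 0 0 0.04 0;0.06 0 0 0.035 0;0.06 0 0 0.012 0;0.06 0 0 0 0;0.027 0 0 0 0;0.027 0 0 0 0;0.027 0 0 0 0;0.027 0 0 0 0;0.027 0 0 0 0'
python3 -m crank '0.027 0.002 -0.005 0 0;0.027 0.002 -0.005 0 0;0.027 0.0015 -0.005 0 0;0.027 0.0015 -0.005 0 0;0.027 0.001 -0.005 0 0;0.027 0.001 -0.005 0 0;0.027 0.0005 -0.005 0 0;0.027 0 -0.005 0 0;0.027 0 -0.005 0 0;0.027 0 -0.005 0 0'
python3 -m crank '0.027 0 0 0 0;0.027 0 0 0 0;0.027 0 0 0 0'
python3 - <<'E'
from h import *
s,im=shot('w16'); print(s['tool_pos'],s['ft_force'],s['finger_gap'])
for n,z in [('lever_knob',.084),('tube1',.012)]:
    for q in spot_point('wrist',n)[:5]: print(n,np.round(q['position']),round(q['p'],2),at('wrist',q['position'],z,s).round(3))
E
```

```text
time_s: 44.95
tool_pos: [0.5712, 0.3239, 0.2402]
ee_rot: [179.7, -1.2, 175.9]
ft_force: [-1.0, -0.2, -0.2]
finger_gap: 0.315
finger_force: 0.0
time_s: 45.95
tool_pos: [0.5582, 0.2736, 0.2395]
ee_rot: [179.8, -1.2, 175.9]
ft_force: [-0.0, 0.9, 0.2]
finger_gap: 0.319
finger_force: 0.5
time_s: 46.25
tool_pos: [0.5583, 0.2742, 0.2395]
ee_rot: [179.8, -1.2, 175.9]
ft_force: [0.6, -1.2, -0.2]
finger_gap: 0.315
finger_force: 0.0
[0.55822025 0.27442539 0.2395013 ] [-0.0548717   0.76755565 -0.14227137] 0.32073553662239807
lever_knob [318. 304.] 0.91 [0.56  0.275 0.084]
tube1 [ 96. 368.] 0.97 [0.648 0.117 0.012]
tube1 [ 11. 366.] 0.72 [0.643 0.061 0.012]
tube1 [169. 367.] 0.58 [0.652 0.167 0.012]
```

Knob at (0.560,0.275), as it must be at 0.60 rad. Release, rise, check.

```bash
python3 -m crank '0.06 0 0 0 0;0.06 0 0 0 0;0.06 0 0 0 0;0.06 0 0 -0.02 0;0.06 0 0 -0.04 0;0.06 0 0 -0.045 0;0.06 0 0 -0.045 0;0.06 0 0 -0.03 0;0.06 0 0 0 0;0.06 0 0 0 0'
python3 - <<'E'
from h import *
c=np.cos(np.radians(-4));sn=np.sin(np.radians(-4)); Rm=np.array([[c,-sn],[sn,c]]); T=lambda w:(Rm.T@(w[:2]-[.621,.154])*1e3).round(1)
s,im=shot('w17'); print(s['tool_pos'])
for n,z in [('lever_knob',.084),('lever_pivot',.084),('tube1',.012)]:
    for q in spot_point('wrist',n)[:5]: print(n,np.round(q['position']),round(q['p'],2),'tray',T(at('wrist',q['position'],z,s)))
h=cv2.cvtColor(im,cv2.COLOR_BGR2HSV)
for nm,lo,hi in [('blue',(100,140,60),(125,255,255)),('orange',(5,160,120),(16,255,255))]:
    n,lab,st,ce=cv2.connectedComponentsWithStats(cv2.inRange(h,lo,hi))
    for i in range(1,n):
        if 150<st[i,4]: print(nm,ce[i].round(),st[i],T(at('wrist',ce[i],.122,s)))
shot('s2','scene'); 
for n in ['parts_tray','filler_strip']:
    for q in spot_point('scene',n)[:1]: print(n,np.round(q['position']),round(q['p'],2),at('scene',q['position'],.004).round(3))
E
```

```text
time_s: 47.45
tool_pos: [0.5618, 0.2735, 0.4199]
ee_rot: [179.7, -1.2, 175.9]
ft_force: [-0.4, -0.4, -0.9]
finger_gap: 0.703
finger_force: 0.0
[0.56137605 0.27351629 0.41790951]
lever_knob [318. 181.] 0.67 tray [-68.8 114.9]
lever_pivot [330. 267.] 0.93 tray [ 15.1 125.3]
lever_pivot [187. 252.] 0.31 tray [-0.9 -7.6]
tube1 [135. 249.] 0.93 tray [ 30.8 -95.3]
tube1 [187. 248.] 0.78 tray [ 29.7 -35.6]
tube1 [233. 249.] 0.62 tray [31.9 16.2]
blue [581. 227.] [  509     0   131   400 32768] [-40.7 324.3]
blue [144. 303.] [ 122  283   44   41 1318] [ 28.2 -34.2]
blue [193. 298.] [182 283  26  31 444] [23.2  8.6]
orange [ 78. 305.] [  59  287   39   37 1059] [ 30.5 -90.7]
parts_tray [391. 289.] 0.87 [ 0.495 -0.406  0.004]
filler_strip [388. 290.] 0.88 [ 0.487 -0.404  0.004]
```

```bash
python3 -c "
from cell import job_done; print(job_done())"
```

```text
the job is handed in; nothing more can be done
None
```

I handed the job in at about 48 s of the 192 s allowed. From the last camera measurements, the lever sits at about 0.62 rad (two-pip notch), all three tubes present stand in the channel, and the strip is in the parts tray. I have not seen the judge's verdict.

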